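Load the sample changer and turn the bin to the scan head

TASK

Turn the changer's turntable so that the open rectangular bin squarely faces the lip of the tipping tray, and gather every cheese chunk on the bench onto the level tray, in either order. With all of them on the tray and the bin in place, lift the tray's knob to tip them all into the bin and lower the tray level again before turning anything; chunks get into the bin only off the tray, so never handle one inside it. Then turn the loaded bin squarely in front of the scan head, and leave the other things on the bench where they are.

Things in the scene. Friction and masses are not known exactly. Their poses are not given: they have to be found in the camera images.
- chunk1: one of up to five identical sample chunks of hard cheese, a block 32 x 22 x 20 mm (its own x, y, z) with a darker rind on one small end, about 16 g; origin at its centre; None when this one is absent
- chunk2: one of up to five identical sample chunks of hard cheese, a block 32 x 22 x 20 mm (its own x, y, z) with a darker rind on one small end, about 16 g; origin at its centre; None when this one is absent
- chunk3: one of up to five identical sample chunks of hard cheese, a block 32 x 22 x 20 mm (its own x, y, z) with a darker rind on one small end, about 16 g; origin at its centre; None when this one is absent
- chunk4: one of up to five identical sample chunks of hard cheese, a block 32 x 22 x 20 mm (its own x, y, z) with a darker rind on one small end, about 16 g; origin at its centre; None when this one is absent
- chunk5: one of up to five identical sample chunks of hard cheese, a block 32 x 22 x 20 mm (its own x, y, z) with a darker rind on one small end, about 16 g; origin at its centre; None when this one is absent
- changer: the sample changer, fixed to the bench: a round base, a turntable on it, a grey housing with the tipping tray on its own +y side, a white scan head (97 mm high) beyond the rim on its own +x side. Origin on the bench, on the turntable's upright axis; yaw varies from start to start
- carousel (a joint): angle of the turntable about its upright axis, rad, counter-clockwise from above positive, no stops, turns freely both ways with light friction (about 0.08 N m) and stays where it is left. 0 (or any whole turn): the bin is at the loading point, in front of the tray's lip; -1.571 (or that plus whole turns): the bin is in front of the scan head
- bin (a point): centre of the inner floor of the open rectangular steel bin on the turntable, 28 mm above the bench and 100 mm from the turntable's axis (on the turntable's own +y side). Inside, the bin is 86 mm along the rim by 70 mm radially (the point's x and y axes), walls 3 mm thick; three walls end 66 mm above this floor, the inner wall is a splash back that ends 103 mm above it. The other three places of the turntable hold a closed round pot, a flat covered dish and a solid metal block
- load_point (a point): where bin is when the bin faces the tray's lip squarely (fixed on the changer, 100 mm from the axis along the changer's +y)
- scan_point (a point): where bin is when the bin faces the scan head squarely (fixed on the changer, 100 mm from the axis along the changer's +x)
- tray (a joint): tilt of the tipping tray, rad: 0 level (its rest, to which it falls back by its own weight), up to 1.1 with the knob end lifted; the chunks slide off over the lip from about 0.45 to 0.65 on. The hinge axis is level and runs along the changer's own x axis under the lip, 132 mm from the turntable's axis along the changer's +y and 109 mm above the bench; the knob centre lies 175 mm further along +y and 32 mm above it when the tray is level
- tray_floor (a point): centre of the tray's floor, on its upper face, 111 mm above the bench when level. The steel tray is 89 mm wide by 127 mm long inside (the point's x and y axes) with 22 mm walls on both sides and at the knob end (+y); the end towards the turntable (-y) is an open lip, 132 mm from the turntable's axis, 14 mm above the bin's rim; the side walls begin 20 mm behind the lip
- tray_knob (a point): centre of the black ball knob, 28 mm in diameter, on a 10 mm stalk that comes out of the tray's end; 141 mm above the bench when level. Pinched across (along the changer's x axis) by a gripper that keeps pointing down, it swivels in the grip while the tray is tipped; lifting it takes about 2 to 3 N
- post1 (a point): top end of a steel pillar, 14 mm in diameter, that stands upright on the turntable 95 mm from its axis; its top is 176 mm above the bench and everything else on the turntable stays below 132 mm, so its top 40 mm can be pinched from above or pushed from the side; at turntable angle 0 it stands at 45 degrees from the changer's +x axis
- post2 (a point): top end of a steel pillar, 14 mm in diameter, that stands upright on the turntable 95 mm from its axis; its top is 176 mm above the bench and everything else on the turntable stays below 132 mm, so its top 40 mm can be pinched from above or pushed from the side; at turntable angle 0 it stands at 135 degrees from the changer's +x axis
- post3 (a point): top end of a steel pillar, 14 mm in diameter, that stands upright on the turntable 95 mm from its axis; its top is 176 mm above the bench and everything else on the turntable stays below 132 mm, so its top 40 mm can be pinched from above or pushed from the side; at turntable angle 0 it stands at 225 degrees from the changer's +x axis
- post4 (a point): top end of a steel pillar, 14 mm in diameter, that stands upright on the turntable 95 mm from its axis; its top is 176 mm above the bench and everything else on the turntable stays below 132 mm, so its top 40 mm can be pinched from above or pushed from the side; at turntable angle 0 it stands at 315 degrees from the changer's +x axis
- weight: steel calibration weight among the chunks, 24 mm wide, 33 mm high, 200 g; not part of the job; origin at its underside
- bottle: amber bottle, 60 mm wide, 130 mm high; not part of the job; origin at its underside
- dishes: two stacked clear dishes, 63 mm wide, 29 mm high; not part of the job; origin at its underside
- beaker: glass beaker, 70 mm wide, 85 mm high; not part of the job; origin at its underside
- jar: white jar, 70 mm wide, 80 mm high; not part of the job; origin at its underside
- timer: grey timer, 50 x 70 x 20 mm; not part of the job; origin at its underside

How it is judged:
On the way, in this order (a step that is already met when the one before it is completed fails the run):
1. every chunk lies on the level tray (one that has already slid off it into the bin also counts) and the bin stands at the loading point (((x of chunk1 in the frame of tray_floor between -0.045 and 0.045 m and y of chunk1 in the frame of tray_floor between -0.065 and 0.065 m and z of chunk1 in the frame of tray_floor between 0 and 0.045 m) or (x of chunk1 in the frame of bin between -0.044 and 0.044 m and y of chunk1 in the frame of bin between -0.036 and 0.036 m and z of chunk1 in the frame of bin between 0 and 0.068 m)) and ((x of chunk2 in the frame of tray_floor between -0.045 and 0.045 m and y of chunk2 in the frame of tray_floor between -0.065 and 0.065 m and z of chunk2 in the frame of tray_floor between 0 and 0.045 m) or (x of chunk2 in the frame of bin between -0.044 and 0.044 m and y of chunk2 in the frame of bin between -0.036 and 0.036 m and z of chunk2 in the frame of bin between 0 and 0.068 m)) and ((x of chunk3 in the frame of tray_floor between -0.045 and 0.045 m and y of chunk3 in the frame of tray_floor between -0.065 and 0.065 m and z of chunk3 in the frame of tray_floor between 0 and 0.045 m) or (x of chunk3 in the frame of bin between -0.044 and 0.044 m and y of chunk3 in the frame of bin between -0.036 and 0.036 m and z of chunk3 in the frame of bin between 0 and 0.068 m)) and ((x of chunk4 in the frame of tray_floor between -0.045 and 0.045 m and y of chunk4 in the frame of tray_floor between -0.065 and 0.065 m and z of chunk4 in the frame of tray_floor between 0 and 0.045 m) or (x of chunk4 in the frame of bin between -0.044 and 0.044 m and y of chunk4 in the frame of bin between -0.036 and 0.036 m and z of chunk4 in the frame of bin between 0 and 0.068 m)) and ((x of chunk5 in the frame of tray_floor between -0.045 and 0.045 m and y of chunk5 in the frame of tray_floor between -0.065 and 0.065 m and z of chunk5 in the frame of tray_floor between 0 and 0.045 m) or (x of chunk5 in the frame of bin between -0.044 and 0.044 m and y of chunk5 in the frame of bin between -0.036 and 0.036 m and z of chunk5 in the frame of bin between 0 and 0.068 m)) and horizontal distance between bin and load_point below 0.012 m and value of joint tray below 0.05 rad), for 0.2 s.
2. the tray is tipped with chunks on it and the bin at the loading point (value of joint tray above 0.25 rad and horizontal distance between bin and load_point below 0.012 m and ((x of chunk1 in the frame of tray_floor between -0.045 and 0.045 m and y of chunk1 in the frame of tray_floor between -0.065 and 0.065 m and z of chunk1 in the frame of tray_floor between 0 and 0.045 m) or (x of chunk2 in the frame of tray_floor between -0.045 and 0.045 m and y of chunk2 in the frame of tray_floor between -0.065 and 0.065 m and z of chunk2 in the frame of tray_floor between 0 and 0.045 m) or (x of chunk3 in the frame of tray_floor between -0.045 and 0.045 m and y of chunk3 in the frame of tray_floor between -0.065 and 0.065 m and z of chunk3 in the frame of tray_floor between 0 and 0.045 m) or (x of chunk4 in the frame of tray_floor between -0.045 and 0.045 m and y of chunk4 in the frame of tray_floor between -0.065 and 0.065 m and z of chunk4 in the frame of tray_floor between 0 and 0.045 m) or (x of chunk5 in the frame of tray_floor between -0.045 and 0.045 m and y of chunk5 in the frame of tray_floor between -0.065 and 0.065 m and z of chunk5 in the frame of tray_floor between 0 and 0.045 m))), for 0.02 s.
3. all chunks lie in the bin, still at the loading point, and the tray is level again (x of chunk1 in the frame of bin between -0.044 and 0.044 m and y of chunk1 in the frame of bin between -0.036 and 0.036 m and z of chunk1 in the frame of bin between 0 and 0.068 m and x of chunk2 in the frame of bin between -0.044 and 0.044 m and y of chunk2 in the frame of bin between -0.036 and 0.036 m and z of chunk2 in the frame of bin between 0 and 0.068 m and x of chunk3 in the frame of bin between -0.044 and 0.044 m and y of chunk3 in the frame of bin between -0.036 and 0.036 m and z of chunk3 in the frame of bin between 0 and 0.068 m and x of chunk4 in the frame of bin between -0.044 and 0.044 m and y of chunk4 in the frame of bin between -0.036 and 0.036 m and z of chunk4 in the frame of bin between 0 and 0.068 m and x of chunk5 in the frame of bin between -0.044 and 0.044 m and y of chunk5 in the frame of bin between -0.036 and 0.036 m and z of chunk5 in the frame of bin between 0 and 0.068 m and horizontal distance between bin and load_point below 0.012 m and value of joint tray below 0.05 rad), for 0.2 s.
At the end, for the whole second after the job is handed in: Every chunk present lies at rest inside the bin (centre within its walls and below the rim), the bin's centre is within 12 mm of the scan point and still, and the tray is level (under 0.05 rad) (x of chunk1 in the frame of bin between -0.044 and 0.044 m and y of chunk1 in the frame of bin between -0.036 and 0.036 m and z of chunk1 in the frame of bin between 0 and 0.068 m and x of chunk2 in the frame of bin between -0.044 and 0.044 m and y of chunk2 in the frame of bin between -0.036 and 0.036 m and z of chunk2 in the frame of bin between 0 and 0.068 m and x of chunk3 in the frame of bin between -0.044 and 0.044 m and y of chunk3 in the frame of bin between -0.036 and 0.036 m and z of chunk3 in the frame of bin between 0 and 0.068 m and x of chunk4 in the frame of bin between -0.044 and 0.044 m and y of chunk4 in the frame of bin between -0.036 and 0.036 m and z of chunk4 in the frame of bin between 0 and 0.068 m and x of chunk5 in the frame of bin between -0.044 and 0.044 m and y of chunk5 in the frame of bin between -0.036 and 0.036 m and z of chunk5 in the frame of bin between 0 and 0.068 m and horizontal distance between bin and scan_point below 0.012 m and value of joint tray below 0.05 rad and velocity of joint carousel between -0.05 and 0.05 rad/s and linear speed of each of chunk1, chunk2, chunk3, chunk4, chunk5 below 0.02 m/s); the robot touches nothing.
It fails at once if a chunk is put or handled inside the bin with the fingers ((contact force between the fingers and chunk1 above 1 N and (x of chunk1 in the frame of bin between -0.044 and 0.044 m and y of chunk1 in the frame of bin between -0.036 and 0.036 m and z of chunk1 in the frame of bin between 0 and 0.068 m)) or (contact force between the fingers and chunk2 above 1 N and (x of chunk2 in the frame of bin between -0.044 and 0.044 m and y of chunk2 in the frame of bin between -0.036 and 0.036 m and z of chunk2 in the frame of bin between 0 and 0.068 m)) or (contact force between the fingers and chunk3 above 1 N and (x of chunk3 in the frame of bin between -0.044 and 0.044 m and y of chunk3 in the frame of bin between -0.036 and 0.036 m and z of chunk3 in the frame of bin between 0 and 0.068 m)) or (contact force between the fingers and chunk4 above 1 N and (x of chunk4 in the frame of bin between -0.044 and 0.044 m and y of chunk4 in the frame of bin between -0.036 and 0.036 m and z of chunk4 in the frame of bin between 0 and 0.068 m)) or (contact force between the fingers and chunk5 above 1 N and (x of chunk5 in the frame of bin between -0.044 and 0.044 m and y of chunk5 in the frame of bin between -0.036 and 0.036 m and z of chunk5 in the frame of bin between 0 and 0.068 m))).
It fails at once if a thing that is not part of the job is moved more than 50 mm (distance of any of weight, bottle, dishes, beaker, jar, timer from where it was at the start of the episode above 0.05 m).
Of chunk1, chunk2, chunk3, chunk4, chunk5 only 3 to 5 are there at a start; the rules pass over those that are not, and their reading is None.
At some moment in a run one of chunk1, chunk2, chunk3, chunk4, chunk5 may be knocked a few centimetres aside while the robot is not near it.
Once in a run the grip may slacken for a moment while it holds something.
It also fails if it takes over 210 s, if anything falls off the work surface, if the arm or the gripper's body presses on something with over 40 N, if the wrist force passes 120 N, or if a joint passes its speed limit or range.

ROBOT

A 6-joint arm with a two-finger parallel gripper is mounted at the origin on the work surface. World frame = base frame: x ahead of the robot, y to its left, z up, the work surface at z = 0. Lengths are in m, angles in rad, forces in N, time in s.
With the tool pointing down it reaches from about 0.375 to 0.9 m from the base axis. Payload 3.1 kg.
Tool frame: the origin (TCP) lies between the finger pads; the fingertips stand 11 mm ahead of it and the grasp point (between the pads) lies 8 mm behind it; z points along the fingers, y is the line along which they close (so a half turn about z gives the same grasp; the last joint's range is limited). The gripper opens to 87 mm and grips with 3 to 60 N. Pads are 19 mm wide; open, the fingers measure 117 mm over their backs; the gripper's body (75 mm by 190 mm) begins 51 mm behind the grasp point.
Start: joints at [-1.405, 0.527, 1.433, -0, 1.181, -0.178], TCP at [0.211, -0.588, 0.234] pointing down, gripper open.
Joint ranges: [-3.08, 3.08], [-0.75, 2.2], [0.22, 2.44], [-1.43, 4.57], [0, 2.65], [-2.85, 2.85]. Speed limits (rad/s): [2.79, 2.79, 3.14, 3.14, 3.14, 3.14].

INTERFACE

Orientations are given as a unit quaternion [x, y, z, w].
In Python, from rig import robot gives the robot as it stands.
- The arm moves only by the tool move_arm, never from a script. Its argument "moves" is text: rows parted by semicolons, each of 7 numbers parted by spaces: the shift along the tool's x, y, z in units of 100 mm (1.0 is 100 mm), then the turn, a rotation vector about the tool's x, y, z in units of 90 degrees (1.0 is 90 degrees), then the opening, from 0 (shut) to 1 (fully open). A call has 1 to 12 rows; each row is the pose to reach, as a shift and turn from the pose commanded when the call began, along the tool's axes at that moment; what a row does not reach only later rows make up. A row lasts 1/10 s, in which the tool goes at most 50 mm and 8.59 degrees, less where a joint would pass 70% of its speed; a pose out of reach is approached as far as the arm can. A call with a number of a shift or a turn outside -1 to 1 is refused whole. A call with a gripper value outside its range is refused whole. The fingers move at their own pace and stop on an object; "squeeze" is the grip in N (left out, the last holds). Time passes only in rows, so rows that repeat a pose let the fingers close. It gives the time, the measured TCP pose, the force, the opening and the grip force at its end, in the units of the state.
- robot.get_obs(): the state, without advancing time (a new reading comes with each control period).
- robot.camera(name): name is "scene" or "top"; returns a dict with "image" (480x640x3 uint8, red, green, blue), "intrinsics" (3x3 intrinsics, pixels), "extrinsics" (4x4, takes a point from world to camera coordinates). Camera axes: x right, y up, looking along -z (the intrinsics and any distortion apply to the point x, -y, -z); pixel columns grow to the right and rows downward; lengths in m; the calibration is good to about 2 mm. A picture is of the moment at which its call begins. There is no depth.
- robot.hand_in(): hands the job in; it is judged then, once.
The state is a dict: "time": time; "q": joint angles; "joint_velocities": joint speeds; "joint_torque": joint torques, N m; "position": TCP position; "tool_rot": TCP orientation; "ft_force": force on the tool from outside, world axes, zero at the start; "moment": the same for the moment, N m; "grip_width": finger opening in m; "grip_force": force on a finger pad.
Only numpy, scipy, OpenCV 4.12 (cv2) and the standard library are available. Lean on these libraries where they do the work, as an engineer would, in place of code of your own. Each camera call takes 0.05 s, during which the arm holds its last target. There are 200 camera calls.

## Working session

There is one attempt and no reset: what is moved stays moved. The work goes in short steps, Python scripts to look and compute and a tool call to move; the robot and the scene stay as the last step left them, time stands still between calls to the robot, and variables do not carry over. Pictures are saved under pics/ and viewed, at most 14 in all, crops included, and the job is handed in when it is done.

Besides the shell and the picture viewer there is one more tool, called after ">>>" as name(argument=value, ...), one argument or row to a line, values as JSON. move_arm: Moves the arm, as the interface text tells. Shifts and turns lie within -1 to 1; 1 stands for 100 mm of shift or 90 degrees of turn. Its arguments: {"type":"object","properties":{"moves":{"type":"string"},"squeeze":{"type":"number"}},"required":["moves"]}

```bash
ls; mkdir -p pics
cat > h.py <<'E'
import numpy as np, cv2
from rig import robot
from scipy.spatial.transform import Rotation as R
def cam(n):
    c=robot.camera(n); return c['image'],np.array(c['intrinsics']),np.array(c['extrinsics'])
def ray(K,E,u,v):
    d=np.linalg.inv(K)@np.array([u,v,1.]); d=np.array([d[0],-d[1],-d[2]])
    Rm=E[:3,:3]; return -Rm.T@E[:3,3], Rm.T@d
def onz(K,E,u,v,z):
    o,d=ray(K,E,u,v); return o+d*(z-o[2])/d[2]
def proj(K,E,p):
    c=E[:3,:3]@np.asarray(p)+E[:3,3]; q=K@np.array([c[0],-c[1],-c[2]]); return q[:2]/q[2]
def save(im,n): cv2.imwrite('pics/'+n+'.png',cv2.cvtColor(im,cv2.COLOR_RGB2BGR))
E
python3 - <<'E'
from h import *
for n in('top','scene'):
    im,K,E=cam(n); save(im,n+'0'); np.savez(''+n+'0.npz',im=im,K=K,E=E); print(n,K.tolist(),E.round(3).tolist(), ray(K,E,0,0)[0])
o=robot.get_obs(); print(o['position'],o['tool_rot'],o['grip_width'],o['time'])
E
```

```text
pics
top [[503.61962260407523, 0.0, 324.66364755707485], [0.0, 503.61962260407523, 232.00429459611027], [0.0, 0.0, 1.0]] [[0.001, -1.0, 0.024, 0.018], [0.998, 0.003, 0.064, -0.482], [-0.064, 0.024, 0.998, -1.503], [0.0, 0.0, 0.0, 1.0]] [0.38568682 0.05487802 1.52968358]
scene [[489.6561211408423, 0.0, 319.76828263016426], [0.0, 489.6561211408423, 238.66302154109786], [0.0, 0.0, 1.0]] [[0.818, 0.575, 0.011, -0.423], [-0.454, 0.632, 0.628, 0.111], [0.354, -0.519, 0.778, -1.457], [0.0, 0.0, 0.0, 1.0]] [ 0.91217049 -0.58260531  1.06864239]
[ 0.21058904 -0.58775699  0.2326454 ] [ 9.85260277e-01  1.71059001e-01  1.63438121e-05 -1.00193593e-03] 0.08720983781752834 0.1
```

View pics/top0.png

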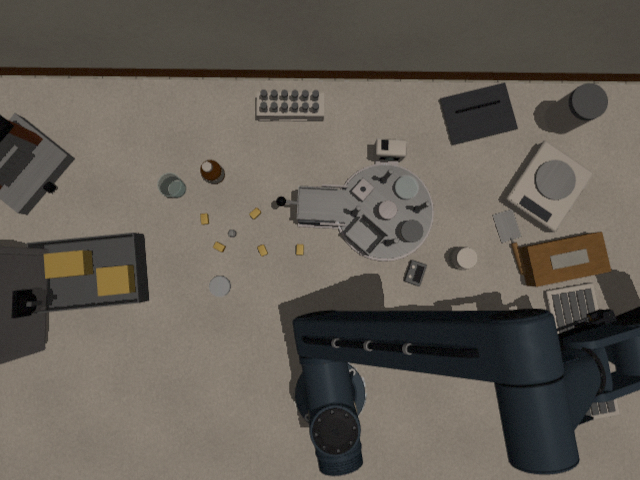

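View pics/scene0.png

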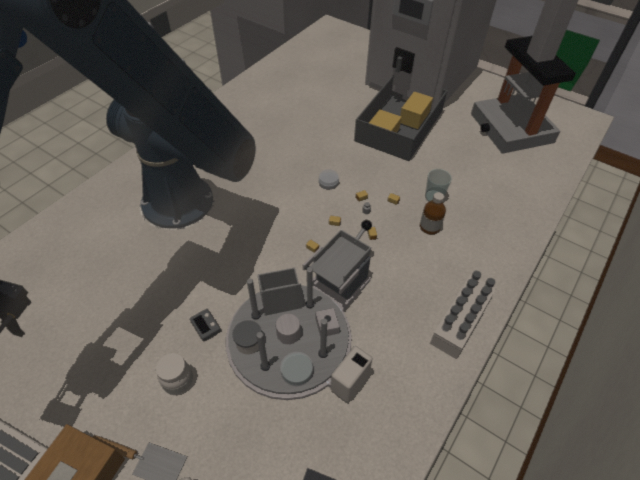

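Top view: five chunks near (205,219), (255,213), (219,247), (263,250) and (300,250), weight at (232,233), knob at (281,202), turntable centre about (387,211), bin at (363,235), scan head at (390,150). I'll enlarge both views and measure the colours.

Run:
```python
from h import *
t=np.load('top0.npz'); s=np.load('scene0.npz')
a=cv2.resize(t['im'][135:275,190:440],(800,448),interpolation=cv2.INTER_CUBIC)
save(a,'topc'); b=cv2.resize(s['im'][170:400,220:400],(469,600),interpolation=cv2.INTER_CUBIC); save(b,'scenec')
im,K,E=t['im'],t['K'],t['E']
hsv=cv2.cvtColor(im,cv2.COLOR_RGB2HSV)
m=cv2.inRange(hsv,(17,110,110),(32,255,255)); m[:,:160]=0;m[:,345:]=0
n,l,st,c=cv2.connectedComponentsWithStats(m)
for i in range(1,n):
    if st[i,4]<15: continue
    pts=np.argwhere(l==i)[:,::-1].astype(float)
    W=np.array([onz(K,E,u,v,.02)[:2] for u,v in pts]); 
    w,V=np.linalg.eigh(np.cov(W.T)); r=cv2.minAreaRect((W*1e3).astype(np.float32))
    print(c[i].round(1),st[i,4],W.mean(0).round(4),'long axis deg',np.degrees(np.arctan2(V[1,1],V[0,1])).round(0),np.round(r[1],0))
```

```text
[254.7 212.8] 70 [0.5394 0.2288] long axis deg 138.0 [19. 30.]
[203.9 218.7] 68 [0.5209 0.3802] long axis deg -174.0 [30. 18.]
[218.4 246.4] 69 [0.4381 0.3357] long axis deg 61.0 [29. 20.]
[262.  249.9] 72 [0.4278 0.2059] long axis deg -156.0 [32. 20.]
[299.5 249.2] 68 [0.4301 0.0937] long axis deg 174.0 [19. 30.]
```

View pics/topc.png

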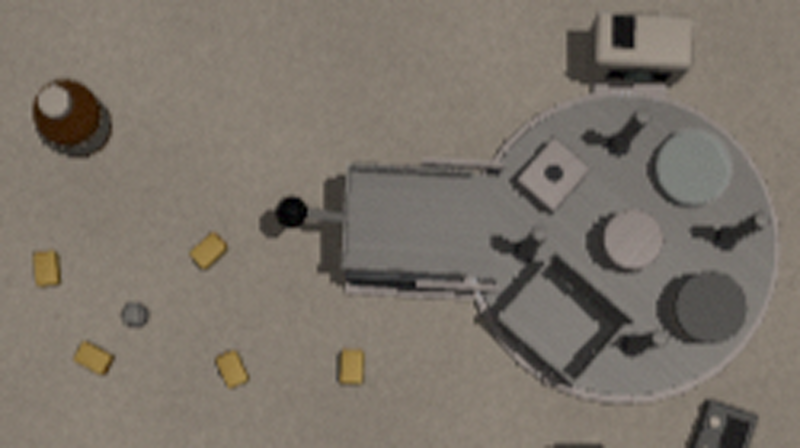

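View pics/scenec.png

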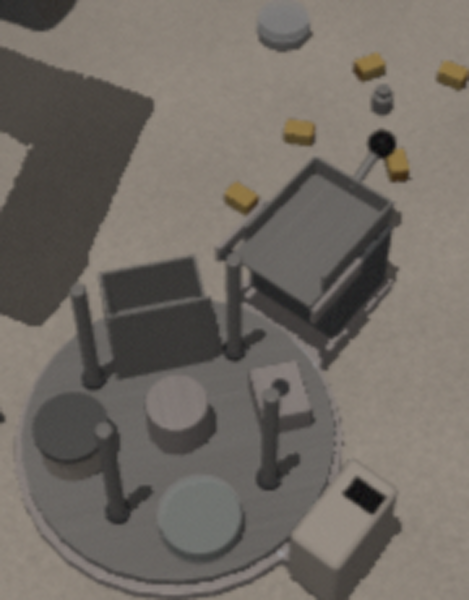

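Crops show the post tops at topc (640,119), (762,217), (658,342), (541,238) and scenec (79,291), (233,258), (271,396), (104,430). The knob is at topc (292,211) and scenec (382,144). I'll triangulate these.

Run:
```python
from h import *
t=np.load('top0.npz'); s=np.load('scene0.npz')
T=lambda u,v,z: onz(t['K'],t['E'],190+(u+.5)/3.2-.5,135+(v+.5)/3.2-.5,z)
S=lambda u,v,z: onz(s['K'],s['E'],220+u/2.606,170+v/2.609,z)
P=[T(*p,.174)[:2] for p in [(640,119),(762,217),(658,342),(541,238)]]
Q=[S(*p,.176)[:2] for p in [(271,394),(104,428),(79,289),(233,256)]]
print(np.round(P,4).tolist(),np.mean(P,0)); print(np.round(Q,4).tolist(),np.mean(Q,0))
for A in(P,Q):
    A=np.array(A)-np.mean(A,0); print(np.linalg.norm(A,axis=1).round(4),np.degrees(np.arctan2(A[:,1],A[:,0])).round(1))
print('knob',T(292,211,.141),S(382,144,.141))
print('hub',T(632,238,.06)) 
k=(T(292,211,.141)+S(382,144,.141))/2; c=(np.mean(P,0)+np.mean(Q,0))/2; d=k[:2]-c
print(c,np.linalg.norm(d),'should be .307','yaw',np.degrees(np.arctan2(-d[0],d[1])))
# base disc rim ellipse pts (top crop)
pts=[T(u,v,.02) for u,v in [(776,240),(625,92),(640,402)]]; print(np.round(pts,3))
# tray: wall far corners and near corners
for q in [(346,165),(346,290),(500,172),(478,290)]: print('tray',T(*q,.131).round(4))
for q in [(317,162),(392,210)]: print('trayS',S(*q,.133).round(4))
for q in [(480,318),(545,255),(632,320),(572,384)]: print('bin',T(*q,.094).round(4))
```

```text
[[0.637, -0.1549], [0.5534, -0.2584], [0.4468, -0.1688], [0.5348, -0.07]] [ 0.54303208 -0.16302656]
[[0.6388, -0.1612], [0.5503, -0.2609], [0.4508, -0.173], [0.5359, -0.0704]] [ 0.54393234 -0.16635478]
[0.0944 0.096  0.0964 0.0934] [   4.9  -83.8 -176.6   95.1]
[0.095  0.0947 0.0934 0.0963] [   3.1  -86.1 -175.9   94.8]
knob [0.56112351 0.1427445  0.141     ] [0.56014255 0.1389225  0.141     ]
hub [ 0.54764733 -0.16435517  0.06      ]
[ 0.54348221 -0.16469067] 0.3060051771733862 should be .307 yaw -3.2129679844344112
[[ 0.551 -0.307  0.02 ]
 [ 0.691 -0.165  0.02 ]
 [ 0.397 -0.177  0.02 ]]
tray [0.603  0.0965 0.131 ]
tray [0.4935 0.0961 0.131 ]
tray [ 0.5975 -0.0382  0.131 ]
tray [ 0.4938 -0.0188  0.131 ]
trayS [0.5186 0.0897 0.133 ]
trayS [0.6069 0.0822 0.133 ]
bin [ 0.4716 -0.0226  0.094 ]
bin [ 0.5283 -0.0809  0.094 ]
bin [ 0.4701 -0.1588  0.094 ]
bin [ 0.4128 -0.1047  0.094 ]
```

```bash
cat >> h.py <<'E'
def to(x,y,z,yaw):
    "print tool-axis units from the present pose to a tool-down target"
    o=robot.get_obs(); p=np.array(o['position']); r=R.from_quat(o['tool_rot']); M=r.as_matrix()
    yn=np.arctan2(M[1,0],M[0,0]); d=M.T@(np.array([x,y,z])-p)*10
    dy=(yaw-np.degrees(yn)+180)%360-180
    print('t',o['time'],'at',p.round(4),'yaw',np.degrees(yn).round(1),'tilt',M[2].round(3),'shift',d.round(2),'turn z',round(-dy/90,3),'q6',round(o['q'][5],2),'w',round(o['grip_width'],4),'f',np.round(o['ft_force'],1))
E
echo
```

>>> move_arm(
  moves="1 -0.857 0 0 0 0.219 0.5;1 -0.857 0 0 0 0.219 0.5;1 -0.857 0 0 0 0.219 0.5;1 -0.857 0 0 0 0.219 0.5",
  squeeze=20,
)

```text
time: 0.5
position: [0.2773, -0.4689, 0.2329]
tool_rot: [1.0, 0.002, -0.0, -0.003]
ft_force: [0.3, -0.1, 0.8]
grip_width: 0.0626
grip_force: 0.0
```

>>> move_arm(
  moves="0.6 -1 0 0 0 0 0.5;0.6 -1 0 0 0 0 0.5;0.6 -1 0 0 0 0 0.5",
)

```text
time: 0.8
position: [0.3366, -0.3704, 0.2331]
tool_rot: [1.0, 0.001, -0.0, -0.002]
ft_force: [-0.6, -0.7, -0.1]
grip_width: 0.0451
grip_force: 0.0
```

>>> move_arm(
  moves="0.6 -1 0 0 0 0 0.5;0.6 -1 0 0 0 0 0.5;0.6 -1 0 0 0 0 0.5",
)

```text
time: 1.1
position: [0.3969, -0.2712, 0.2334]
tool_rot: [1.0, 0.001, -0.0, -0.001]
ft_force: [0.1, 0.2, -0.6]
grip_width: 0.0433
grip_force: 0.0
```

>>> move_arm(
  moves="0.52 -0.98 0 0 0 0 0.5;0.52 -0.98 0 0 0 0 0.5;0.52 -0.98 0 0 0 0 0.5;0.52 -0.98 0 0 0 0 0.5",
)

```text
time: 1.5
position: [0.4488, -0.1755, 0.2335]
tool_rot: [1.0, 0.002, 0.0, 0.0]
ft_force: [0.3, 0.5, -0.2]
grip_width: 0.0433
grip_force: 0.0
```

```bash
python3 -c "
from h import *
to(.4488,-.172,.156,0)"
```

```text
t 1.5 at [ 0.4488 -0.1755  0.2335] yaw 0.2 tilt [ 0.     0.001 -1.   ] shift [-0.   -0.04  0.78] turn z 0.002 q6 0.96 w 0.0433 f [ 0.3  0.5 -0.2]
```

>>> move_arm(
  moves="0 -0.03 0.4 0 0 0 0.5;0 -0.03 0.78 0 0 0 0.5;0 -0.03 0.78 0 0 0 0.5;0 -0.03 0.78 0 0 0 0;0 -0.03 0.78 0 0 0 0;0 -0.03 0.78 0 0 0 0;0 -0.03 0.78 0 0 0 0;0 -0.03 0.78 0 0 0 0",
)

```text
time: 2.3
position: [0.4485, -0.1733, 0.1566]
tool_rot: [1.0, -0.0, 0.001, 0.001]
ft_force: [-0.9, 0.3, 4.2]
grip_width: 0.0133
grip_force: 20.0
```

```bash
python3 -c "
from h import *
to(.4488,-.172,.156,0)
im,K,E=cam('scene'); save(cv2.resize(im[150:420,180:420],(533,600)),'grip1')
for a in range(184,131,-6): print(a,((np.array([.5435+.095*np.cos(np.radians(a)),-.1647+.095*np.sin(np.radians(a))])-[.4488,-.172])*[10,-10]).round(2))"
```

```text
t 2.3 at [ 0.4485 -0.1733  0.1566] yaw -0.0 tilt [ 0.002  0.001 -1.   ] shift [ 0.   -0.01  0.01] turn z -0.0 q6 0.97 w 0.0133 f [-0.9  0.3  4.2]
184 [-0.   -0.01]
178 [-0.   -0.11]
172 [ 0.01 -0.21]
166 [ 0.03 -0.3 ]
160 [ 0.05 -0.4 ]
154 [ 0.09 -0.49]
148 [ 0.14 -0.58]
142 [ 0.2  -0.66]
136 [ 0.26 -0.73]
```

>>> move_arm(
  moves="0 -0.11 0 0 0 0 0;0.01 -0.21 0 0 0 0 0;0.03 -0.3 0 0 0 0 0;0.05 -0.4 0 0 0 0 0;0.09 -0.49 0 0 0 0 0;0.14 -0.58 0 0 0 0 0;0.2 -0.66 0 0 0 0 0;0.26 -0.73 0 0 0 0 0;0.32 -0.78 0 0 0 0 0;0.32 -0.78 0 0 0 0 0;0.32 -0.78 0 0 0 0 0;0.32 -0.78 0 0 0 0 0",
)

```text
time: 3.55
position: [0.4807, -0.0944, 0.1558]
tool_rot: [1.0, 0.0, 0.001, -0.0]
ft_force: [-0.3, -0.6, 5.6]
grip_width: 0.0129
grip_force: 20.0
```

```bash
python3 -c "
from h import *
to(.4802,-.0939,.156,0)"
```

```text
t 3.55 at [ 0.4807 -0.0944  0.1558] yaw 0.0 tilt [ 0.001 -0.001 -1.   ] shift [-0.01 -0.   -0.  ] turn z 0.0 q6 1.15 w 0.0129 f [-0.3 -0.6  5.6]
```

>>> move_arm(
  moves="0 0 0 0 0 0 0.5;0 0 0 0 0 0 0.5;0 0 0 0 0 0 0.5;0 0 -0.5 0 0 0 0.5;0 0 -1 0 0 0 0.5;-0.25 -0.5 -1 0 0 0 0.5;-0.25 -1 -1 0 0 0 0.5;-0.25 -1 -1 0 0 0 0.5",
)

```text
time: 4.35
position: [0.4526, 0.0094, 0.2555]
tool_rot: [1.0, 0.002, -0.001, -0.001]
ft_force: [0.0, 0.4, 0.0]
grip_width: 0.0433
grip_force: 0.0
```

>>> move_arm(
  moves="-0.25 -0.45 0 0 0 0 0.5;-0.25 -0.9 0 0 0 0 0.5;-0.25 -0.9 0 0 0 0 0.5",
)

```text
time: 4.65
position: [0.4284, 0.0991, 0.2552]
tool_rot: [1.0, 0.003, -0.001, -0.001]
ft_force: [-0.0, -0.5, -0.1]
grip_width: 0.0433
grip_force: 0.0
```

```bash
cat >> h.py <<'E'
def chunks(im,K,E,h=.02,x0=160,x1=345):
    hsv=cv2.cvtColor(im,cv2.COLOR_RGB2HSV)
    m=cv2.inRange(hsv,(15,100,80),(33,255,255)); m[:,:x0]=0;m[:,x1:]=0;m[:150]=0;m[300:]=0
    n,l,st,c=cv2.connectedComponentsWithStats(m)
    for i in range(1,n):
        if st[i,4]<15: continue
        pts=np.argwhere(l==i)[:,::-1].astype(float)
        W=np.array([onz(K,E,u,v,h)[:2] for u,v in pts]); w,V=np.linalg.eigh(np.cov(W.T))
        print(c[i].round(1),st[i,4],W.mean(0).round(4),'long',np.degrees(np.arctan2(V[1,1],V[0,1])).round(0)%180,np.round(np.sqrt(12*w)*1e3,0))
E
python3 -c "
from h import *
to(.43,.094,.1,0)
im,K,E=cam('top'); chunks(im,K,E); save(cv2.resize(im[135:275,190:440],(800,448),interpolation=cv2.INTER_CUBIC),'t1')"
```

```text
t 4.65 at [0.4284 0.0991 0.2552] yaw 0.4 tilt [-0.001 -0.002 -1.   ] shift [0.02 0.05 1.55] turn z 0.004 q6 1.53 w 0.0433 f [-0.  -0.5 -0.1]
[254.9 213. ] 79 [0.5387 0.2282] long 131.0 [22. 32.]
[204.2 218.5] 78 [0.5217 0.3792] long 5.0 [22. 32.]
[218.5 246.4] 77 [0.438  0.3354] long 62.0 [21. 32.]
```

View pics/t1.png

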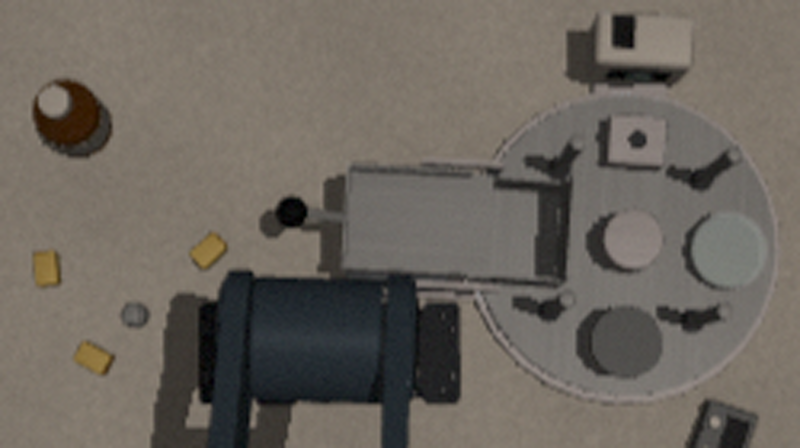

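Bin now faces the lip squarely; the gripper hides two chunks near topc (232,369) and (350,366). I'll recompute those from the first frame with the broader mask.

```bash
python3 -c "
from h import *
t=np.load('top0.npz'); chunks(t['im'],t['K'],t['E'])"
```

```text
[254.8 212.9] 78 [0.5389 0.2282] long 131.0 [22. 32.]
[204.2 218.5] 81 [0.5216 0.3791] long 10.0 [23. 32.]
[218.7 246.3] 77 [0.4383 0.3348] long 62.0 [21. 32.]
[262. 250.] 79 [0.4277 0.2057] long 32.0 [22. 32.]
[299.5 249.1] 83 [0.4306 0.094 ] long 174.0 [23. 32.]
```

>>> move_arm(
  moves="0.02 0.04 0.5 0 0 0.07 0.5;0.02 0.04 1 0 0 0.07 0.5",
)

```text
time: 4.9
position: [0.435, 0.0897, 0.1559]
tool_rot: [0.998, -0.056, 0.004, 0.0]
ft_force: [1.1, 0.0, -0.5]
grip_width: 0.0435
grip_force: 0.0
```

>>> move_arm(
  moves="0 0 0.5 0 0 0 0.5;0 0 1 0 0 0 0.5;0 0 1 0 0 0 0.5",
)

```text
time: 5.2
position: [0.4271, 0.0896, 0.0482]
tool_rot: [0.998, -0.056, -0.01, 0.0]
ft_force: [-0.7, 1.4, 0.8]
grip_width: 0.0433
grip_force: 0.0
```

```bash
python3 -c "
from h import *
to(.43,.094,.014,-6)"
```

```text
t 5.2 at [0.4271 0.0896 0.0482] yaw -6.4 tilt [-0.019  0.001 -1.   ] shift [ 0.03 -0.05  0.34] turn z -0.005 q6 1.63 w 0.0433 f [-0.7  1.4  0.8]
```

>>> move_arm(
  moves="0.03 -0.05 0.2 0 0 0 0.5;0.03 -0.05 0.4 0 0 0 0.5;0.03 -0.05 0.41 0 0 0 0.5;0.03 -0.05 0.41 0 0 0 0;0.03 -0.05 0.41 0 0 0 0;0.03 -0.05 0.41 0 0 0 0;0.03 -0.05 0.41 0 0 0 0;0.03 -0.05 0.41 0 0 0 0",
  squeeze=15,
)

```text
time: 6.0
position: [0.4364, 0.0955, 0.0161]
tool_rot: [0.998, -0.055, 0.001, 0.0]
ft_force: [-0.3, -0.9, 9.7]
grip_width: 0.0216
grip_force: 14.9
```

```bash
cat >> h.py <<'E'
def slot(a,b): # tray-floor frame -> world; axis c, yaw -3.2
    y=np.radians(-3.2); return np.array([.5435,-.1647])+a*np.array([np.cos(y),np.sin(y)])+(b+.1955)*np.array([-np.sin(y),np.cos(y)])
E
python3 -c "
from h import *
to(*slot(0,.031),.2,-3.2)
for s in [(0,.031),(.022,-.005),(-.022,-.005),(.022,-.048),(-.022,-.048)]: print(s,slot(*s).round(4))"
```

```text
t 6.0 at [0.4364 0.0955 0.0161] yaw -6.3 tilt [ 0.003 -0.    -1.   ] shift [ 1.23  0.21 -1.84] turn z -0.034 q6 1.65 w 0.0216 f [-0.3 -0.9  9.7]
(0, 0.031) [0.5561 0.0614]
(0.022, -0.005) [0.5761 0.0243]
(-0.022, -0.005) [0.5322 0.0267]
(0.022, -0.048) [ 0.5737 -0.0187]
(-0.022, -0.048) [ 0.5298 -0.0162]
```

>>> move_arm(
  moves="0 0 -0.4 0 0 0 0;0 0 -0.8 0 0 0 0;0 0 -1 0 0 0 0",
)

```text
time: 6.3
position: [0.4364, 0.0957, 0.1173]
tool_rot: [0.998, -0.055, 0.002, -0.0]
ft_force: [1.1, -0.7, -0.4]
grip_width: 0.0218
grip_force: 14.9
```

```bash
python3 -c "
from h import *
t=np.load('top0.npz');s=np.load('scene0.npz')
a=cv2.resize(t['im'][185:225,285:355],(700,400),interpolation=cv2.INTER_CUBIC); b=cv2.resize(s['im'][215:305,300:380],(500,562)[:2],interpolation=cv2.INTER_CUBIC)
for q in [(.0445,.0635),(-.0445,.0635),(-.0445,-.0635),(.0445,-.0635),(0,0)]:
    p=[*slot(*q),.111]
    u=proj(t['K'],t['E'],p); cv2.circle(a,tuple(int(round(i)) for i in ((u-[285,185])*10)),4,(255,0,0),-1)
    u=proj(s['K'],s['E'],p); cv2.circle(b,tuple(int(round(i)) for i in ((u-[300,215])*6.25)),4,(255,0,0),-1)
save(a,'a'); save(b,'b'); c=np.zeros((562,800,3),np.uint8); c[:400*3//7*1+0]; a2=cv2.resize(a,(400,229)); b2=cv2.resize(b,(400,450)); c=np.zeros((450,800,3),np.uint8); c[:229,:400]=a2; c[:,400:]=b2; save(c,'tray')
to(*slot(0,.031),.2,-3.2)"
```

```text
t 6.3 at [0.4364 0.0957 0.1173] yaw -6.3 tilt [ 0.003 -0.    -1.   ] shift [ 1.23  0.21 -0.82] turn z -0.034 q6 1.65 w 0.0218 f [ 1.1 -0.7 -0.4]
```

View pics/tray.png

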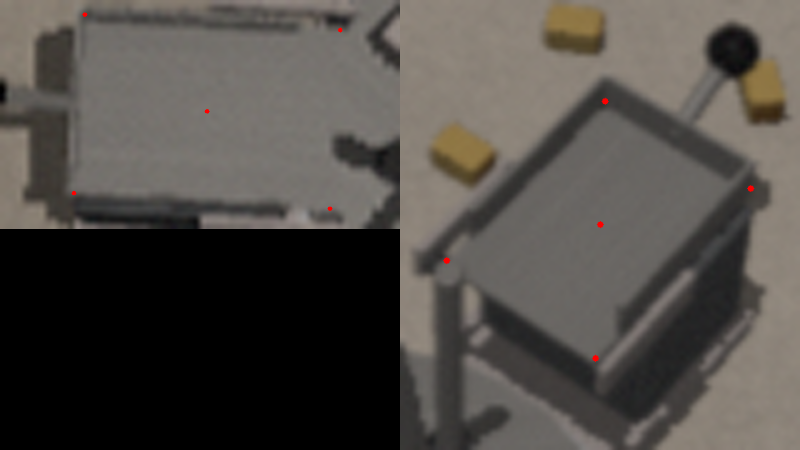

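>>> move_arm(
  moves="0 0 -0.45 0 0 -0.034 0;0 0 -0.8 0 0 -0.034 0;0.45 0.1 -0.8 0 0 -0.034 0;0.9 0.2 -0.8 0 0 -0.034 0;0.95 0.21 -0.8 0 0 -0.034 0",
)

```text
time: 6.8
position: [0.5341, 0.0623, 0.1966]
tool_rot: [1.0, -0.029, 0.005, 0.001]
ft_force: [-0.4, 0.1, 0.4]
grip_width: 0.022
grip_force: 14.9
```

>>> move_arm(
  moves="0.23 -0.02 0 0 0 0 0;0.23 -0.02 0.3 0 0 0 0;0.23 -0.02 0.35 0 0 0 0;0.23 -0.02 0.35 0 0 0 0",
)

```text
time: 7.2
position: [0.5485, 0.0653, 0.1586]
tool_rot: [1.0, -0.028, -0.003, -0.0]
ft_force: [-0.3, -0.6, 1.0]
grip_width: 0.022
grip_force: 14.9
```

```bash
python3 -c "
from h import *
to(*slot(0,.031),.129,-3.2)"
```

```text
t 7.2 at [0.5485 0.0653 0.1586] yaw -3.2 tilt [-0.005 -0.    -1.   ] shift [0.08 0.03 0.3 ] turn z -0.0 q6 1.54 w 0.022 f [-0.3 -0.6  1. ]
```

>>> move_arm(
  moves="0.1 0.03 0.15 0 0 0 0;0.1 0.03 0.29 0 0 0 0;0.1 0.03 0.29 0 0 0 0;0.1 0.03 0.29 0 0 0 0;0.1 0.03 0.29 0 0 0 0.37;0.1 0.03 0.29 0 0 0 0.37;0.1 0.03 -0.1 0 0 0 0.37;0.1 0.03 -0.5 0 0 0 0.5;0.1 0.03 -0.6 0 0 0 0.5",
)

```text
time: 8.1
position: [0.5634, 0.0613, 0.2247]
tool_rot: [1.0, -0.028, 0.005, 0.0]
ft_force: [0.5, -0.3, 0.1]
grip_width: 0.04
grip_force: 0.0
```

```bash
python3 -c "
from h import *
to(.4277,.2057,.1,32)"
```

```text
t 8.1 at [0.5634 0.0613 0.2247] yaw -3.2 tilt [ 0.01  0.   -1.  ] shift [-1.45 -1.36  1.23] turn z -0.392 q6 1.54 w 0.04 f [ 0.5 -0.3  0.1]
```

>>> move_arm(
  moves="-0.35 -0.33 0 0 0 0 0.5;-0.7 -0.66 0 0 0 0 0.5;-1 -0.94 0 0 0 0 0.5;-1 -0.94 0 0 0 0 0.5",
)

```text
time: 8.5
position: [0.4605, 0.1636, 0.2194]
tool_rot: [1.0, -0.026, -0.003, -0.0]
ft_force: [0.0, 0.5, 0.1]
grip_width: 0.0437
grip_force: 0.0
```

>>> move_arm(
  moves="-0.4 -0.3 0.1 0 0 -0.095 0.5;-0.45 -0.42 0.5 0 0 -0.19 0.5;-0.45 -0.42 0.9 0 0 -0.28 0.5;-0.45 -0.42 1 0 0 -0.37 0.5;-0.45 -0.42 1 0 0 -0.392 0.5;-0.45 -0.42 1 0 0 -0.392 0.5",
)

```text
time: 9.1
position: [0.4238, 0.2051, 0.1191]
tool_rot: [0.961, 0.276, -0.0, 0.0]
ft_force: [0.8, -1.0, -0.2]
grip_width: 0.0439
grip_force: 0.0
```

```bash
python3 -c "
from h import *
to(.4277,.2057,.018,32)
im,K,E=cam('top');chunks(im,K,E)"
```

```text
t 9.1 at [0.4238 0.2051 0.1191] yaw 32.0 tilt [-0.001 -0.    -1.   ] shift [0.04 0.02 1.01] turn z 0.0 q6 1.23 w 0.0439 f [ 0.8 -1.  -0.2]
[309.  203.4] 83 [0.5681 0.0657] long 2.0 [21. 36.]
[254.9 213. ] 79 [0.5387 0.2282] long 131.0 [22. 32.]
[204.3 218.5] 81 [0.5215 0.3788] long 7.0 [23. 31.]
```

>>> move_arm(
  moves="0.04 0.02 0.4 0 0 0 0.5;0.04 0.02 0.8 0 0 0 0.5;0.04 0.02 1 0 0 0 0.5;0.04 0.02 1 0 0 0 0.5;0.04 0.02 1 0 0 0 0;0.04 0.02 1 0 0 0 0;0.04 0.02 1 0 0 0 0;0.04 0.02 1 0 0 0 0;0.04 0.02 0.6 0 0 0 0;0.04 0.02 0.2 0 0 0 0;0.04 0.02 -0.2 0 0 0 0;0.04 0.02 -0.6 0 0 0 0",
)

```text
time: 10.35
position: [0.4275, 0.2058, 0.1818]
tool_rot: [0.961, 0.276, 0.0, 0.0]
ft_force: [0.9, 0.2, -0.4]
grip_width: 0.0218
grip_force: 15.0
```

```bash
python3 -c "
from h import *
to(*slot(.022,-.005),.2,-3.2)"
```

```text
t 10.35 at [0.4275 0.2058 0.1818] yaw 32.0 tilt [ 0.  0. -1.] shift [ 0.3   2.33 -0.18] turn z 0.391 q6 1.22 w 0.0218 f [ 0.9  0.2 -0.4]
```

>>> move_arm(
  moves="0.05 0.3 -0.3 0 0 0.09 0;0.1 0.7 -0.3 0 0 0.18 0;0.15 1 -0.3 0 0 0.27 0;0.15 1 -0.3 0 0 0.36 0;0.15 1 -0.3 0 0 0.391 0;0.15 1 -0.3 0 0 0.391 0",
)

```text
time: 10.95
position: [0.4936, 0.1287, 0.2102]
tool_rot: [1.0, -0.028, 0.0, -0.0]
ft_force: [0.0, 1.6, 0.6]
grip_width: 0.0219
grip_force: 15.0
```

>>> move_arm(
  moves="0.35 0.4 0 0 0 0 0;0.7 0.8 0 0 0 0 0;0.89 1 0 0 0 0 0;0.89 1 0.3 0 0 0 0;0.89 1 0.4 0 0 0 0;0.89 1 0.4 0 0 0 0",
)

```text
time: 11.55
position: [0.5746, 0.025, 0.1679]
tool_rot: [1.0, -0.027, -0.003, -0.0]
ft_force: [-0.5, 0.2, 0.0]
grip_width: 0.0216
grip_force: 15.0
```

```bash
python3 -c "
from h import *
to(*slot(.022,-.005),.13,-3.2)"
```

```text
t 11.55 at [0.5746 0.025  0.1679] yaw -3.1 tilt [-0.006 -0.001 -1.   ] shift [0.02 0.01 0.38] turn z 0.001 q6 1.47 w 0.0216 f [-0.5  0.2  0. ]
```

>>> move_arm(
  moves="0 0.01 0.2 0 0 0 0;0 0.01 0.38 0 0 0 0;0 0.01 0.38 0 0 0 0;0 0.01 0.38 0 0 0 0.36;0 0.01 0.38 0 0 0 0.36;0 0.01 0.38 0 0 0 0.36;0 0.01 0 0 0 0 0.36;0 0.01 -0.4 0 0 0 0.5;0 0.01 -0.5 0 0 0 0.5",
)

```text
time: 12.45
position: [0.5798, 0.023, 0.2247]
tool_rot: [1.0, -0.027, 0.005, 0.001]
ft_force: [0.8, 0.0, 0.4]
grip_width: 0.0395
grip_force: 0.0
```

```bash
python3 -c "
from h import *
to(.5388,.2282,.12,131)"
```

```text
t 12.45 at [0.5798 0.023  0.2247] yaw -3.1 tilt [ 0.009  0.001 -1.   ] shift [-0.53 -2.03  1.04] turn z -1.491 q6 1.47 w 0.0395 f [0.8 0.  0.4]
```

>>> move_arm(
  moves="-0.1 -0.4 0 0 0 -0.09 0.5;-0.2 -0.8 0 0 0 -0.18 0.5;-0.25 -1 0 0 0 -0.27 0.5;-0.25 -1 0 0 0 -0.36 0.5;-0.25 -1 0 0 0 -0.45 0.5;-0.25 -1 0 0 0 -0.54 0.5;-0.25 -1 0 0 0 -0.63 0.5;-0.25 -1 0 0 0 -0.72 0.5;-0.25 -1 0 0 0 -0.74 0.5",
)

```text
time: 13.35
position: [0.557, 0.1245, 0.2195]
tool_rot: [0.85, 0.527, -0.0, -0.0]
ft_force: [-0.5, -0.1, -0.9]
grip_width: 0.0434
grip_force: 0.0
```

>>> move_arm(
  moves="0.3 -0.25 0 0 0 -0.09 0.5;0.6 -0.5 0 0 0 -0.18 0.5;0.83 -0.67 0 0 0 -0.27 0.5;0.83 -0.67 0.3 0 0 -0.36 0.5;0.83 -0.67 0.6 0 0 -0.45 0.5;0.83 -0.67 0.9 0 0 -0.54 0.5;0.83 -0.67 1 0 0 -0.63 0.5;0.83 -0.67 1 0 0 -0.72 0.5;0.83 -0.67 1 0 0 -0.75 0.5;0.83 -0.67 1 0 0 -0.75 0.5",
)

```text
time: 14.35
position: [0.5343, 0.2286, 0.1193]
tool_rot: [0.415, 0.91, -0.0, -0.0]
ft_force: [0.1, 0.5, -0.7]
grip_width: 0.0436
grip_force: 0.0
```

```bash
python3 -c "
from h import *
to(.5388,.2282,.018,131)"
```

```text
t 14.35 at [0.5343 0.2286 0.1193] yaw 130.9 tilt [ 0.001 -0.001 -1.   ] shift [-0.03  0.03  1.01] turn z -0.001 q6 -0.5 w 0.0436 f [ 0.1  0.5 -0.7]
```

>>> move_arm(
  moves="-0.03 0.03 0.4 0 0 0 0.5;-0.03 0.03 0.8 0 0 0 0.5;-0.03 0.03 1 0 0 0 0.5;-0.03 0.03 1 0 0 0 0.5;-0.03 0.03 1 0 0 0 0;-0.03 0.03 1 0 0 0 0;-0.03 0.03 1 0 0 0 0;-0.03 0.03 1 0 0 0 0;-0.03 0.03 0.6 0 0 0 0;-0.03 0.03 0.2 0 0 0 0;-0.03 0.03 -0.3 0 0 0 0;-0.03 0.03 -0.8 0 0 0 0",
)

```text
time: 15.55
position: [0.5385, 0.2283, 0.2018]
tool_rot: [0.415, 0.91, -0.0, -0.0]
ft_force: [0.7, 0.4, -0.6]
grip_width: 0.022
grip_force: 15.0
```

```bash
python3 -c "
from h import *
to(*slot(-.022,-.005),.2,176.8)
im,K,E=cam('top');chunks(im,K,E)"
```

```text
t 15.55 at [0.5385 0.2283 0.2018] yaw 130.9 tilt [ 0. -0. -1.] shift [-1.48 -1.37  0.02] turn z -0.51 q6 -0.5 w 0.022 f [ 0.7  0.4 -0.6]
[322.3 196.6] 88 [0.5891 0.0257] long 174.0 [23. 35.]
[309.  203.4] 83 [0.5681 0.0657] long 2.0 [21. 36.]
```

>>> move_arm(
  moves="-0.3 -0.28 -0.2 0 0 -0.09 0;-0.6 -0.56 -0.2 0 0 -0.18 0;-0.9 -0.84 -0.2 0 0 -0.27 0;-1 -0.93 -0.2 0 0 -0.36 0;-1 -0.93 -0.2 0 0 -0.45 0;-1 -0.93 -0.2 0 0 -0.51 0;-1 -0.93 -0.2 0 0 -0.51 0",
)

```text
time: 16.3
position: [0.5342, 0.0916, 0.2202]
tool_rot: [0.028, 1.0, 0.0, 0.0]
ft_force: [0.2, -0.1, -0.1]
grip_width: 0.0217
grip_force: 15.0
```

>>> move_arm(
  moves="-0.02 -0.4 0 0 0 0 0;-0.02 -0.65 0 0 0 0 0;-0.02 -0.65 0.3 0 0 0 0;-0.02 -0.65 0.5 0 0 0 0;-0.02 -0.65 0.5 0 0 0 0",
)

```text
time: 16.8
position: [0.5306, 0.0271, 0.1676]
tool_rot: [0.029, 1.0, 0.0, -0.003]
ft_force: [-1.1, -1.2, 0.3]
grip_width: 0.0219
grip_force: 15.0
```

```bash
python3 -c "
from h import *
to(*slot(-.022,-.005),.13,176.8)"
```

```text
t 16.8 at [0.5306 0.0271 0.1676] yaw 176.7 tilt [ 0.006  0.001 -1.   ] shift [-0.02 -0.    0.38] turn z -0.001 q6 -1.67 w 0.0219 f [-1.1 -1.2  0.3]
```

>>> move_arm(
  moves="0 0 0.2 0 0 0 0;0 0 0.38 0 0 0 0;0 0 0.38 0 0 0 0;0 0 0.38 0 0 0 0.36;0 0 0.38 0 0 0 0.36;0 0 0.38 0 0 0 0.36;0 0 0 0 0 0 0.36;0 0 -0.4 0 0 0 0.5;0 0 -0.5 0 0 0 0.5",
)

```text
time: 17.7
position: [0.5353, 0.0266, 0.2243]
tool_rot: [0.028, 1.0, -0.001, 0.004]
ft_force: [0.1, 0.2, -0.2]
grip_width: 0.0396
grip_force: 0.0
```

```bash
python3 -c "
from h import *
to(.438,.335,.2,62)
im,K,E=cam('top');chunks(im,K,E)"
```

```text
t 17.7 at [0.5353 0.0266 0.2243] yaw 176.8 tilt [-0.009 -0.001 -1.   ] shift [1.14 3.03 0.23] turn z 1.276 q6 -1.67 w 0.0396 f [ 0.1  0.2 -0.2]
[204.3 218.5] 80 [0.5215 0.3789] long 8.0 [23. 32.]
[218.9 246.4] 77 [0.438  0.3343] long 66.0 [21. 32.]
```

>>> move_arm(
  moves="0.15 0.4 0 0 0 0.09 0.5;0.3 0.8 0 0 0 0.18 0.5;0.38 1 0 0 0 0.27 0.5;0.38 1 0 0 0 0.36 0.5;0.38 1 0 0 0 0.45 0.5;0.38 1 0 0 0 0.54 0.5;0.38 1 0 0 0 0.6 0.5;0.38 1 0 0 0 0.6 0.5",
)

```text
time: 18.55
position: [0.4994, 0.1289, 0.2188]
tool_rot: [0.478, 0.878, -0.001, -0.001]
ft_force: [0.8, 0.6, 0.3]
grip_width: 0.0436
grip_force: 0.0
```

>>> move_arm(
  moves="0.4 0.1 0 0 0 0.09 0.5;0.8 0.22 0 0 0 0.18 0.5;1 0.28 0 0 0 0.27 0.5;1 0.28 0 0 0 0.36 0.5;1 0.28 0 0 0 0.45 0.5;1 0.28 0 0 0 0.54 0.5;1 0.28 0 0 0 0.63 0.5;1 0.28 0 0 0 0.66 0.5;1 0.28 0 0 0 0.66 0.5",
)

```text
time: 19.45
position: [0.469, 0.2279, 0.2191]
tool_rot: [0.85, 0.527, -0.001, -0.0]
ft_force: [-0.4, 0.8, 0.0]
grip_width: 0.0433
grip_force: 0.0
```

>>> move_arm(
  moves="0.3 -0.3 0 0 0 0 0.5;0.6 -0.6 0.1 0 0 0 0.5;0.8 -0.78 0.5 0 0 0 0.5;0.8 -0.78 0.9 0 0 0 0.5;0.8 -0.78 1 0 0 0 0.5;0.8 -0.78 1 0 0 0 0.5",
)

```text
time: 20.05
position: [0.4343, 0.3337, 0.1181]
tool_rot: [0.85, 0.526, -0.002, -0.0]
ft_force: [-1.0, 0.4, -0.4]
grip_width: 0.0436
grip_force: 0.0
```

```bash
python3 -c "
from h import *
to(.438,.335,.018,63)"
```

```text
t 20.05 at [0.4343 0.3337 0.1181] yaw 63.5 tilt [-0.004 -0.003 -1.   ] shift [0.03 0.03 1.  ] turn z 0.006 q6 0.91 w 0.0436 f [-1.   0.4 -0.4]
```

>>> move_arm(
  moves="0.02 0.03 0.3 0 0 0 0.4;0.02 0.03 0.6 0 0 0 0.4;0.02 0.03 0.8 0 0 0 0.4;0.02 0.03 1 0 0 0 0.4;0.02 0.03 1 0 0 0 0;0.02 0.03 1 0 0 0 0;0.02 0.03 1 0 0 0 0;0.02 0.03 1 0 0 0 0;0.02 0.03 0.6 0 0 0 0;0.02 0.03 0.2 0 0 0 0;0.02 0.03 -0.3 0 0 0 0;0.02 0.03 -0.8 0 0 0 0",
)

```text
time: 21.25
position: [0.4387, 0.3348, 0.2022]
tool_rot: [0.851, 0.526, 0.0, 0.0]
ft_force: [1.8, 0.8, -0.3]
grip_width: 0.0218
grip_force: 15.0
```

```bash
python3 -c "
from h import *
to(*slot(.022,-.048),.2,-3.2)"
```

```text
t 21.25 at [0.4387 0.3348 0.2022] yaw 63.5 tilt [ 0.  0. -1.] shift [-2.56  2.79  0.02] turn z 0.741 q6 0.91 w 0.0218 f [ 1.8  0.8 -0.3]
```

>>> move_arm(
  moves="-0.3 0.3 -0.2 0 0 0.09 0;-0.6 0.6 -0.2 0 0 0.18 0;-0.9 0.9 -0.2 0 0 0.27 0;-0.92 1 -0.2 0 0 0.36 0;-0.92 1 -0.2 0 0 0.45 0;-0.92 1 -0.2 0 0 0.54 0;-0.92 1 -0.2 0 0 0.63 0;-0.92 1 -0.2 0 0 0.74 0;-0.92 1 -0.2 0 0 0.74 0",
)

```text
time: 22.15
position: [0.4874, 0.2079, 0.2206]
tool_rot: [1.0, -0.028, 0.001, -0.0]
ft_force: [-0.7, -0.1, -0.8]
grip_width: 0.0214
grip_force: 15.0
```

>>> move_arm(
  moves="0.2 0.4 0 0 0 0 0;0.4 0.8 0 0 0 0 0;0.5 1 0 0 0 0 0;0.5 1 0 0 0 0 0",
)

```text
time: 22.55
position: [0.5336, 0.1027, 0.2204]
tool_rot: [1.0, -0.028, 0.001, 0.0]
ft_force: [1.1, -0.1, 0.1]
grip_width: 0.0221
grip_force: 15.0
```

>>> move_arm(
  moves="0.2 0.4 0 0 0 0 0;0.4 0.8 0 0 0 0 0;0.49 1 0 0 0 0 0;0.49 1 0 0 0 0 0",
)

```text
time: 22.95
position: [0.5765, 0.0009, 0.2201]
tool_rot: [1.0, -0.028, 0.001, 0.0]
ft_force: [-0.5, 0.2, 0.4]
grip_width: 0.0222
grip_force: 15.0
```

```bash
python3 -c "
from h import *
to(*slot(.022,-.048),.17,-3.2)"
```

```text
t 22.95 at [0.5765 0.0009 0.2201] yaw -3.2 tilt [ 0.002  0.    -1.   ] shift [-0.02  0.2   0.5 ] turn z -0.0 q6 1.44 w 0.0222 f [-0.5  0.2  0.4]
```

>>> move_arm(
  moves="0 0.2 0.1 0 0 0 0;0 0.2 0.5 0 0 0 0;0 0.2 0.5 0 0 0 0;0 0.2 0.75 0 0 0 0;0 0.2 0.91 0 0 0 0;0 0.2 0.91 0 0 0 0;0 0.2 0.91 0 0 0 0.36;0 0.2 0.91 0 0 0 0.36;0 0.2 0.91 0 0 0 0.36;0 0.2 0.6 0 0 0 0.36;0 0.2 0.2 0 0 0 0.5;0 0.2 0 0 0 0 0.5",
)

```text
time: 24.15
position: [0.5756, -0.0173, 0.2232]
tool_rot: [1.0, -0.027, 0.002, 0.0]
ft_force: [0.1, -0.0, -0.3]
grip_width: 0.0399
grip_force: 0.0
```

```bash
python3 -c "
from h import *
to(.5215,.379,.2,8)"
```

```text
t 24.15 at [ 0.5756 -0.0173  0.2232] yaw -3.1 tilt [ 0.005  0.001 -1.   ] shift [-0.76 -3.93  0.23] turn z -0.124 q6 1.4 w 0.0399 f [ 0.1 -0.  -0.3]
```

>>> move_arm(
  moves="-0.08 -0.4 0 0 0 0 0.5;-0.16 -0.8 0 0 0 0 0.5;-0.19 -0.98 0 0 0 0 0.5",
)

```text
time: 24.45
position: [0.5594, 0.0844, 0.2206]
tool_rot: [1.0, -0.027, -0.0, -0.001]
ft_force: [0.8, -0.1, 0.3]
grip_width: 0.0429
grip_force: 0.0
```

>>> move_arm(
  moves="-0.08 -0.4 0 0 0 0 0.5;-0.16 -0.8 0 0 0 0 0.5;-0.19 -0.98 0 0 0 0 0.5",
)

```text
time: 24.75
position: [0.5458, 0.1837, 0.2203]
tool_rot: [1.0, -0.026, -0.0, -0.001]
ft_force: [0.1, -1.1, -0.4]
grip_width: 0.0433
grip_force: 0.0
```

>>> move_arm(
  moves="-0.08 -0.4 0 0 0 0 0.5;-0.16 -0.8 0 0 0 0 0.5;-0.19 -0.98 0 0 0 0 0.5;-0.19 -0.98 0 0 0 0 0.5",
)

```text
time: 25.15
position: [0.5326, 0.2822, 0.2202]
tool_rot: [1.0, -0.026, 0.0, -0.0]
ft_force: [0.2, -0.5, 0.8]
grip_width: 0.0434
grip_force: 0.0
```

```bash
python3 -c "
from h import *
to(.5215,.379,.12,8)
t=np.load('top0.npz');print(onz(t['K'],t['E'],168,184,.085),onz(t['K'],t['E'],176,188,0),onz(t['K'],t['E'],211,171,.06))
im,K,E=cam('scene'); save(im[140:290,280:480].repeat(4,0).repeat(4,1),'s2')"
```

```text
t 25.15 at [0.5326 0.2822 0.2202] yaw -2.9 tilt [ 0.    -0.001 -1.   ] shift [-0.16 -0.96  1.  ] turn z -0.121 q6 1.92 w 0.0434 f [ 0.2 -0.5  0.8]
[0.61481367 0.47017774 0.085     ] [0.61615544 0.4702177  0.        ] [0.65780621 0.35300757 0.06      ]
```

View pics/s2.png

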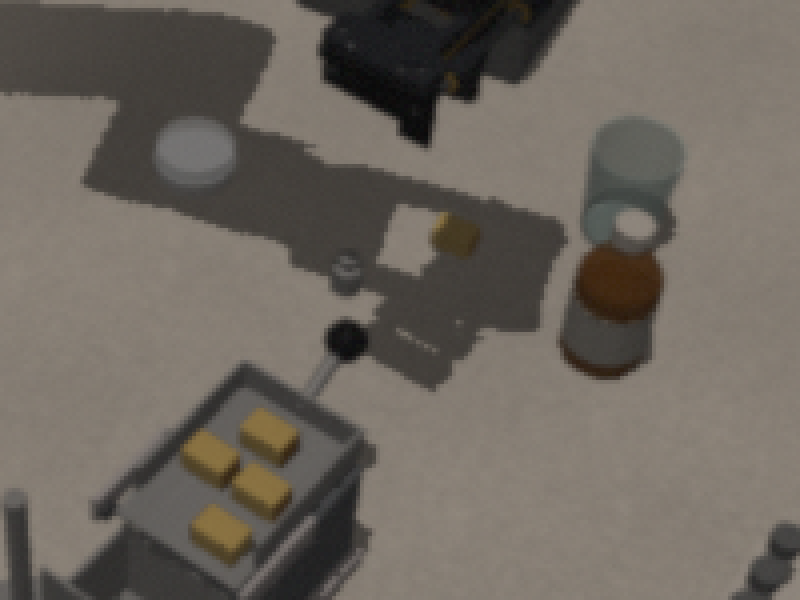

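Four chunks sit on the tray (s2 pixels (269,434), (210,457), (260,489), (221,533)). The fifth is still in place at (456,234), and the gripper will clear the beaker.

>>> move_arm(
  moves="-0.08 -0.4 0 0 0 -0.06 0.5;-0.14 -0.8 0 0 0 -0.121 0.5;-0.14 -0.96 0.3 0 0 -0.121 0.5;-0.14 -0.96 0.7 0 0 -0.121 0.5;-0.14 -0.96 1 0 0 -0.121 0.5;-0.14 -0.96 1 0 0 -0.121 0.5",
)

```text
time: 25.8
position: [0.5219, 0.3732, 0.1153]
tool_rot: [0.998, 0.067, -0.005, 0.002]
ft_force: [-0.8, 0.0, -0.9]
grip_width: 0.0437
grip_force: 0.0
```

```bash
python3 -c "
from h import *
to(.5215,.379,.018,8)"
```

```text
t 25.8 at [0.5219 0.3732 0.1153] yaw 7.7 tilt [-0.01   0.004 -1.   ] shift [ 0.01 -0.06  0.97] turn z -0.004 q6 1.88 w 0.0437 f [-0.8  0.  -0.9]
```

>>> move_arm(
  moves="0 -0.03 0.3 0 0 0 0.5;0 -0.03 0.6 0 0 0 0.5;0 -0.03 0.9 0 0 0 0.5;0 -0.03 1 0 0 0 0.5;0 -0.03 1 0 0 0 0;0 -0.03 1 0 0 0 0;0 -0.03 1 0 0 0 0;0 -0.03 1 0 0 0 0;0 -0.03 0.6 0 0 0 0;0 -0.03 0.2 0 0 0 0;0 -0.03 -0.3 0 0 0 0;0 -0.03 -0.8 0 0 0 0",
)

```text
time: 27.0
position: [0.524, 0.379, 0.2021]
tool_rot: [0.998, 0.067, 0.0, -0.0]
ft_force: [1.0, 0.7, -0.3]
grip_width: 0.0219
grip_force: 15.0
```

```bash
python3 -c "
from h import *
to(*slot(-.022,-.048),.22,-3.2)"
```

```text
t 27.0 at [0.524  0.379  0.2021] yaw 7.7 tilt [ 0. -0. -1.] shift [-0.47  3.92 -0.18] turn z 0.122 q6 1.89 w 0.0219 f [ 1.   0.7 -0.3]
```

>>> move_arm(
  moves="-0.05 0.4 -0.2 0 0 0.06 0;-0.1 0.8 -0.2 0 0 0.122 0;-0.12 0.98 -0.2 0 0 0.122 0;-0.12 0.98 -0.2 0 0 0.122 0",
)

```text
time: 27.4
position: [0.5256, 0.2783, 0.2204]
tool_rot: [1.0, -0.029, -0.0, 0.0]
ft_force: [-1.0, -0.8, -0.8]
grip_width: 0.0222
grip_force: 15.0
```

>>> move_arm(
  moves="0.03 0.4 0 0 0 0 0;0.06 0.8 0 0 0 0 0;0.07 0.98 0 0 0 0 0",
)

```text
time: 27.7
position: [0.527, 0.1809, 0.2193]
tool_rot: [1.0, -0.028, -0.0, 0.0]
ft_force: [-0.1, 0.4, -0.3]
grip_width: 0.0217
grip_force: 15.0
```

>>> move_arm(
  moves="0.03 0.4 0 0 0 0 0;0.06 0.8 0 0 0 0 0;0.07 0.98 0 0 0 0 0;0.07 0.98 0 0 0 0 0",
)

```text
time: 28.1
position: [0.5291, 0.0827, 0.2194]
tool_rot: [1.0, -0.029, -0.0, -0.0]
ft_force: [1.0, 0.8, 0.0]
grip_width: 0.0216
grip_force: 15.0
```

```bash
python3 -c "
from h import *
to(*slot(-.022,-.048),.129,-3.2)"
```

```text
t 28.1 at [0.5291 0.0827 0.2194] yaw -3.4 tilt [-0. -0. -1.] shift [0.07 0.99 0.9 ] turn z -0.002 q6 1.58 w 0.0216 f [1.  0.8 0. ]
```

>>> move_arm(
  moves="0.03 0.4 0 0 0 0 0;0.06 0.8 0 0 0 0 0;0.07 0.98 0.2 0 0 0 0;0.07 0.98 0.6 0 0 0 0;0.07 0.98 0.9 0 0 0 0;0.07 0.98 0.9 0 0 0 0;0.07 0.98 0.9 0 0 0 0.36;0.07 0.98 0.9 0 0 0 0.36;0.07 0.98 0.9 0 0 0 0.36;0.07 0.98 0.6 0 0 0 0.36;0.07 0.98 0.2 0 0 0 0.5;0.07 0.98 0 0 0 0 0.5",
)

```text
time: 29.3
position: [0.5315, -0.0143, 0.2236]
tool_rot: [1.0, -0.028, 0.003, 0.001]
ft_force: [-0.1, 0.0, -0.1]
grip_width: 0.0396
grip_force: 0.0
```

>>> move_arm(
  moves="0.1 -0.45 -0.2 0 0 0 0.5;0.2 -0.9 -0.2 0 0 0 0.5;0.2 -1 -0.2 0 0 0 0.5;0.2 -1 -0.2 0 0 0 0.5",
)

```text
time: 29.7
position: [0.5552, 0.0861, 0.2405]
tool_rot: [1.0, -0.027, 0.0, 0.0]
ft_force: [-0.8, -0.5, 0.1]
grip_width: 0.0435
grip_force: 0.0
```

```bash
python3 -c "
from h import *
to(.5606,.141,.24,-3.2)
im,K,E=cam('scene'); save(im[190:330,240:400].repeat(4,0).repeat(4,1),'s3')"
```

```text
t 29.7 at [0.5552 0.0861 0.2405] yaw -3.0 tilt [ 0.001  0.    -1.   ] shift [ 0.02 -0.55  0.01] turn z 0.002 q6 1.58 w 0.0435 f [-0.8 -0.5  0.1]
```

View pics/s3.png

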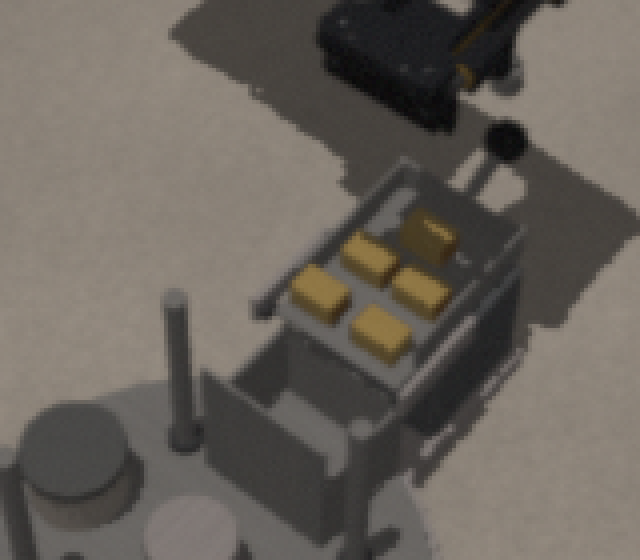

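All five chunks are on the level tray in s3, and the bin stands squarely in front of the lip. Now the knob.

>>> move_arm(
  moves="0.02 -0.3 0 0 0 -0.09 0.55;0.02 -0.55 0 0 0 -0.18 0.55;0.02 -0.55 0 0 0 -0.27 0.55;0.02 -0.55 0 0 0 -0.36 0.55;0.02 -0.55 0 0 0 -0.45 0.55;0.02 -0.55 0 0 0 -0.54 0.55;0.02 -0.55 0 0 0 -0.63 0.55;0.02 -0.55 0 0 0 -0.72 0.55;0.02 -0.55 0 0 0 -0.81 0.55;0.02 -0.55 0 0 0 -0.9 0.55;0.02 -0.55 0 0 0 -0.998 0.55;0.02 -0.55 0 0 0 -0.998 0.55",
)

```text
time: 30.95
position: [0.5603, 0.1374, 0.2395]
tool_rot: [0.729, 0.685, -0.001, -0.0]
ft_force: [0.1, -0.3, -0.3]
grip_width: 0.0483
grip_force: 0.0
```

```bash
python3 -c "
from h import *
to(.5606,.141,.134,86.8)"
```

```text
t 30.95 at [0.5603 0.1374 0.2395] yaw 86.5 tilt [-0.001 -0.001 -1.   ] shift [0.04 0.   1.05] turn z -0.004 q6 0.11 w 0.0483 f [ 0.1 -0.3 -0.3]
```

>>> move_arm(
  moves="0.04 0 0.4 0 0 0 0.55;0.04 0 0.7 0 0 0 0.55;0.04 0 0.9 0 0 0 0.55;0.04 0 1 0 0 0 0.55;0.04 0 1 0 0 0 0;0.04 0 1 0 0 0 0;0.04 0 1 0 0 0 0;0.04 0 1 0 0 0 0;0.04 0 1 0 0 0 0",
  squeeze=20,
)

```text
time: 31.85
position: [0.5588, 0.1432, 0.1407]
tool_rot: [0.728, 0.686, -0.002, -0.001]
ft_force: [-5.1, -0.8, 4.1]
grip_width: 0.0268
grip_force: 20.0
```

```bash
python3 -c "
from h import *
to(.5606,.141,.134,86.8)"
```

```text
t 31.85 at [0.5588 0.1432 0.1407] yaw 86.6 tilt [-0.001 -0.004 -1.   ] shift [-0.02  0.02  0.07] turn z -0.003 q6 0.12 w 0.0268 f [-5.1 -0.8  4.1]
```

>>> move_arm(
  moves="-0.02 0 -0.09 0 0 0 0;-0.04 0 -0.17 0 0 0 0;-0.07 0 -0.26 0 0 0 0;-0.1 0 -0.34 0 0 0 0;-0.13 0 -0.42 0 0 0 0;-0.17 0 -0.5 0 0 0 0;-0.22 0 -0.58 0 0 0 0;-0.26 0 -0.66 0 0 0 0;-0.31 0 -0.73 0 0 0 0;-0.37 0 -0.8 0 0 0 0;-0.43 0 -0.87 0 0 0 0;-0.49 0 -0.93 0 0 0 0",
)

```text
time: 33.05
position: [0.5564, 0.0946, 0.2335]
tool_rot: [0.728, 0.686, -0.001, -0.001]
ft_force: [-6.5, 1.2, -1.2]
grip_width: 0.0266
grip_force: 20.0
```

```bash
python3 -c "
from h import *
to(.5606,.141,.134,86.8)
im,K,E=cam('scene'); save(im[190:330,240:400].repeat(4,0).repeat(4,1),'s4')"
```

```text
t 33.05 at [0.5564 0.0946 0.2335] yaw 86.6 tilt [ 0.001 -0.003 -1.   ] shift [0.46 0.02 1.  ] turn z -0.003 q6 0.03 w 0.0266 f [-6.5  1.2 -1.2]
```

View pics/s4.png

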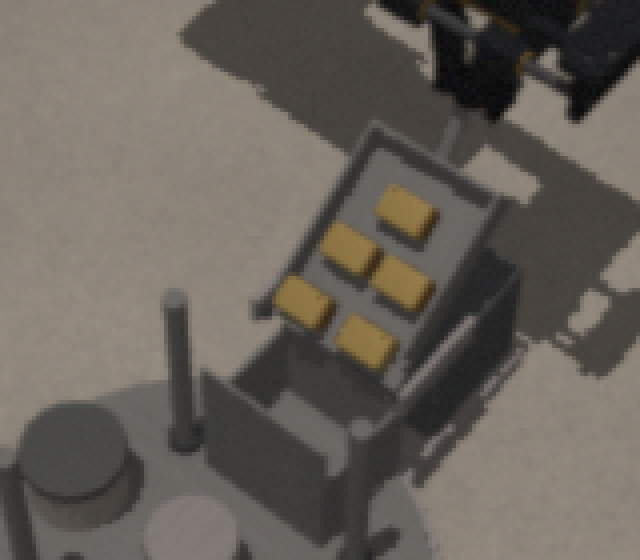

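Tray tipped to about 0.6 rad, with all five chunks still on it and starting towards the lip. I'll continue up.

>>> move_arm(
  moves="-0.06 0 -0.06 0 0 0 0;-0.13 0 -0.12 0 0 0 0;-0.2 0 -0.18 0 0 0 0;-0.27 0 -0.23 0 0 0 0;-0.35 0 -0.28 0 0 0 0;-0.43 0 -0.32 0 0 0 0;-0.51 0 -0.36 0 0 0 0;-0.55 0 -0.38 0 0 0 0;-0.55 0 -0.38 0 0 0 0;-0.55 0 -0.38 0 0 0 0;-0.55 0 -0.38 0 0 0 0",
)

```text
time: 34.2
position: [0.5537, 0.0394, 0.2716]
tool_rot: [0.728, 0.685, -0.0, -0.001]
ft_force: [-5.0, 1.2, 0.1]
grip_width: 0.0266
grip_force: 20.0
```

```bash
python3 -c "
from h import *
to(.5606,.141,.134,86.8)
im,K,E=cam('scene'); save(im[190:330,240:400].repeat(4,0).repeat(4,1),'s5')"
```

```text
t 34.2 at [0.5537 0.0394 0.2716] yaw 86.5 tilt [ 0.    -0.001 -1.   ] shift [1.02 0.01 1.38] turn z -0.003 q6 -0.07 w 0.0266 f [-5.   1.2  0.1]
```

View pics/s5.png

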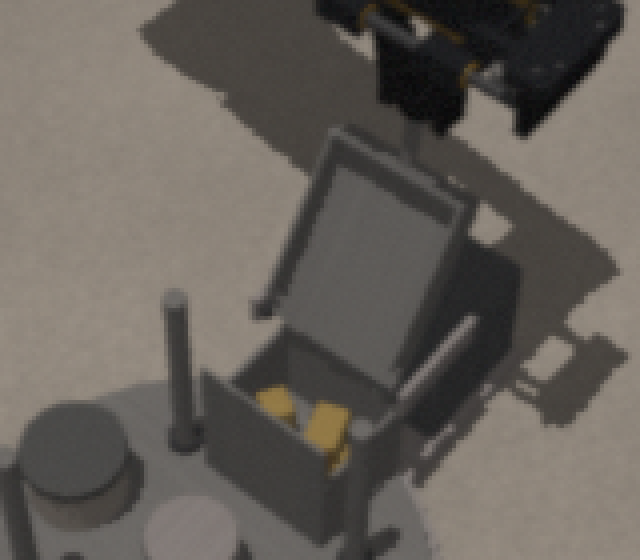

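The tray is empty and the chunks are in the bin. Lowering along the same arc.

>>> move_arm(
  moves="0.08 0 0.05 0 0 0 0;0.16 0 0.1 0 0 0 0;0.24 0 0.15 0 0 0 0;0.32 0 0.2 0 0 0 0;0.39 0 0.25 0 0 0 0;0.46 0 0.3 0 0 0 0;0.55 0 0.38 0 0 0 0",
)

```text
time: 34.95
position: [0.5564, 0.0941, 0.2332]
tool_rot: [0.728, 0.686, -0.001, -0.001]
ft_force: [-5.4, -0.5, -1.5]
grip_width: 0.0261
grip_force: 20.0
```

>>> move_arm(
  moves="0.06 0 0.06 0 0 0 0;0.12 0 0.13 0 0 0 0;0.18 0 0.2 0 0 0 0;0.23 0 0.27 0 0 0 0;0.27 0 0.35 0 0 0 0;0.32 0 0.43 0 0 0 0;0.36 0 0.51 0 0 0 0;0.39 0 0.59 0 0 0 0;0.42 0 0.67 0 0 0 0;0.45 0 0.76 0 0 0 0;0.47 0 0.85 0 0 0 0;0.49 0 0.93 0 0 0 0",
)

```text
time: 36.15
position: [0.5589, 0.1427, 0.14]
tool_rot: [0.728, 0.686, -0.002, -0.001]
ft_force: [-12.4, -3.7, 27.9]
grip_width: 0.0266
grip_force: 20.0
```

>>> move_arm(
  moves="0 0 0 0 0 0 0;0 0 0 0 0 0 0;0 0 0.01 0 0 0 0.5;0 0 0.01 0 0 0 0.5;0 0 0.01 0 0 0 0.5;0 0 0.01 0 0 0 0.5;0 0 -0.5 0 0 0 0.5;0 0 -0.9 0 0 0 0.5;0 0 -1 0 0 0 0.5",
)

```text
time: 37.05
position: [0.5651, 0.1434, 0.2452]
tool_rot: [0.728, 0.686, 0.005, 0.004]
ft_force: [0.1, -0.5, 0.5]
grip_width: 0.0433
grip_force: 0.0
```

```bash
python3 -c "
from h import *
to(.480,-.0939,.24,86.8)
im,K,E=cam('top'); save(cv2.resize(im[135:275,265:440],(750,600),interpolation=cv2.INTER_CUBIC),'t5')"
```

```text
t 37.05 at [0.5651 0.1434 0.2452] yaw 86.6 tilt [ 0.001  0.012 -1.   ] shift [-2.42 -0.71  0.04] turn z -0.003 q6 0.12 w 0.0433 f [ 0.1 -0.5  0.5]
```

View pics/t5.png

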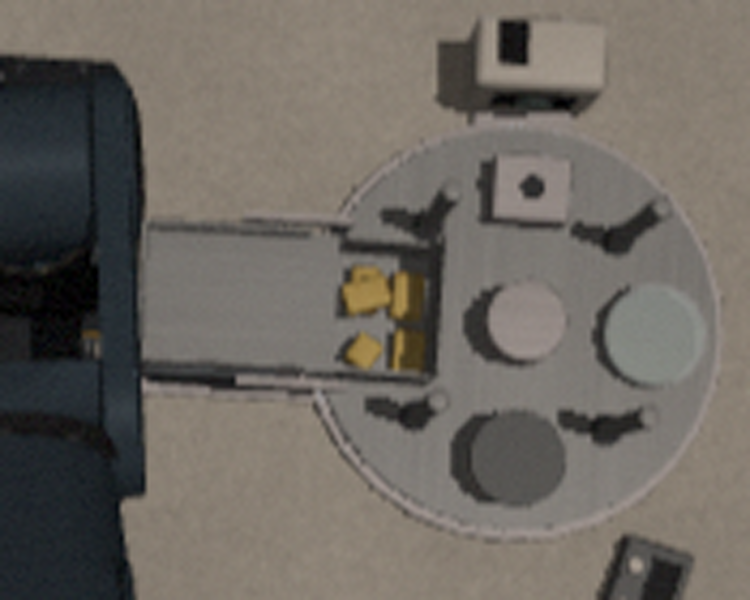

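All five chunks are in the bin: (363,350), (407,350), (407,298), plus two stacked at (368,290). The tray is level. I'll read the turntable angle from the post tops at t5 (452,192), (658,208), (648,415), (437,400).

```bash
python3 -c "
from h import *
t=np.load('top0.npz'); f=750/175
P=np.array([onz(t['K'],t['E'],265+(u+.5)/f-.5,135+(v+.5)/f-.5,.176)[:2] for u,v in [(452,192),(658,208),(648,415),(437,400)]])
c=P.mean(0); A=P-c; print(P.round(4).tolist(),c,np.linalg.norm(A,axis=1).round(4),np.degrees(np.arctan2(A[:,1],A[:,0])).round(1))
for a in np.arange(131.8,40,-7.5): print(round(a,1),((np.array([np.cos(np.radians(a))-np.cos(np.radians(131.8)),np.sin(np.radians(a))-np.sin(np.radians(131.8))]))*[.95,-.95]).round(2))
to(.480,-.0939,.24,86.8)"
```

```text
[[0.6156, -0.1011], [0.606, -0.2322], [0.4742, -0.2244], [0.4833, -0.0909]] [ 0.54477013 -0.16216638] [0.0935 0.093  0.0941 0.0941] [  40.8  -48.8 -138.6  130.8]
131.8 [ 0. -0.]
124.3 [ 0.1  -0.08]
116.8 [ 0.2  -0.14]
109.3 [ 0.32 -0.19]
101.8 [ 0.44 -0.22]
94.3 [ 0.56 -0.24]
86.8 [ 0.69 -0.24]
79.3 [ 0.81 -0.23]
71.8 [ 0.93 -0.19]
64.3 [ 1.05 -0.15]
56.8 [ 1.15 -0.09]
49.3 [ 1.25 -0.01]
41.8 [1.34 0.07]
t 37.1 at [0.5645 0.1434 0.2448] yaw 86.6 tilt [ 0.001  0.011 -1.   ] shift [-2.42 -0.7   0.04] turn z -0.003 q6 0.12 w 0.0433 f [-0.2 -0.8  1. ]
```

>>> move_arm(
  moves="-0.4 -0.12 0 0 0 0 0.5;-0.8 -0.24 0 0 0 0 0.5;-1 -0.3 0 0 0 0 0.5",
)

```text
time: 37.4
position: [0.5234, 0.0431, 0.2386]
tool_rot: [0.728, 0.685, -0.001, -0.001]
ft_force: [1.3, -0.3, -0.5]
grip_width: 0.0436
grip_force: 0.0
```

>>> move_arm(
  moves="-0.4 -0.12 0 0 0 0 0.5;-0.8 -0.24 0 0 0 0 0.5;-1 -0.3 0 0 0 0 0.5;-1 -0.3 0 0 0 0 0.5",
)

```text
time: 37.8
position: [0.4881, -0.0551, 0.2388]
tool_rot: [0.729, 0.684, -0.001, -0.0]
ft_force: [-0.1, 0.6, -0.0]
grip_width: 0.0438
grip_force: 0.0
```

```bash
python3 -c "
from h import *
to(.481,-.0935,.156,86.8)"
```

```text
t 37.8 at [ 0.4881 -0.0551  0.2388] yaw 86.3 tilt [-0.    -0.002 -1.   ] shift [-0.39 -0.04  0.83] turn z -0.005 q6 -0.28 w 0.0438 f [-0.1  0.6 -0. ]
```

>>> move_arm(
  moves="-0.38 -0.04 0 0 0 0 0.5;-0.38 -0.04 0 0 0 0 0.5;-0.38 -0.04 0.4 0 0 0 0.5;-0.38 -0.04 0.83 0 0 0 0.5;-0.38 -0.04 0.83 0 0 0 0.5;-0.38 -0.04 0.83 0 0 0 0;-0.38 -0.04 0.83 0 0 0 0;-0.38 -0.04 0.83 0 0 0 0;-0.38 -0.04 0.83 0 0 0 0;-0.38 -0.04 0.83 0 0 0 0",
)

```text
time: 38.8
position: [0.4825, -0.0902, 0.1578]
tool_rot: [0.728, 0.686, 0.0, -0.0]
ft_force: [-2.5, 1.9, 7.4]
grip_width: 0.0134
grip_force: 20.0
```

```bash
python3 -c "
from h import *
p=np.array(robot.get_obs()['position'])[:2]; c=np.array([.5437,-.164]); d=p-c; print(np.linalg.norm(d),np.degrees(np.arctan2(d[1],d[0])))
c=np.array([.5437,-.1645]); yw=np.radians(86.4); M=np.array([[np.cos(yw),np.sin(yw)],[np.sin(yw),-np.cos(yw)]])
for a in np.arange(127.3,41,-4.5): q=c+.095*np.array([np.cos(np.radians(a)),np.sin(np.radians(a))]); print(round(a,1),(M@(q-p)*10).round(2))
to(.6145,-.101,.156,86.8)"
```

```text
0.09584364531625955 129.6685550473755
127.3 [0.02 0.04]
122.8 [0.06 0.09]
118.3 [0.1  0.16]
113.8 [0.14 0.22]
109.3 [0.17 0.29]
104.8 [0.2  0.36]
100.3 [0.22 0.43]
95.8 [0.23 0.5 ]
91.3 [0.24 0.58]
86.8 [0.25 0.65]
82.3 [0.24 0.73]
77.8 [0.24 0.8 ]
73.3 [0.22 0.87]
68.8 [0.2  0.94]
64.3 [0.18 1.01]
59.8 [0.15 1.08]
55.3 [0.11 1.15]
50.8 [0.07 1.21]
46.3 [0.02 1.27]
41.8 [-0.03  1.32]
t 38.8 at [ 0.4825 -0.0902  0.1578] yaw 86.6 tilt [ 0.  0. -1.] shift [-0.03  1.32  0.02] turn z -0.003 q6 -0.35 w 0.0134 f [-2.5  1.9  7.4]
```

>>> move_arm(
  moves="0.02 0.03 0 0 0 0 0;0.06 0.09 0 0 0 0 0;0.1 0.16 0 0 0 0 0;0.14 0.22 0 0 0 0 0;0.17 0.29 0 0 0 0 0;0.2 0.36 0 0 0 0 0;0.22 0.43 0 0 0 0 0;0.23 0.5 0 0 0 0 0;0.24 0.58 0 0 0 0 0;0.25 0.65 0 0 0 0 0;0.24 0.73 0 0 0 0 0;0.24 0.8 0 0 0 0 0",
)

```text
time: 40.0
position: [0.5641, -0.071, 0.157]
tool_rot: [0.728, 0.685, 0.0, -0.0]
ft_force: [-3.2, 2.6, 3.8]
grip_width: 0.0134
grip_force: 20.0
```

>>> move_arm(
  moves="-0.02 0.07 0 0 0 0 0;-0.04 0.14 0 0 0 0 0;-0.06 0.21 0 0 0 0 0;-0.09 0.28 0 0 0 0 0;-0.13 0.35 0 0 0 0 0;-0.17 0.41 0 0 0 0 0;-0.22 0.47 0 0 0 0 0;-0.25 0.5 0 0 0 0 0;-0.27 0.52 0 0 0 0 0;-0.27 0.52 0 0 0 0 0;-0.27 0.52 0 0 0 0 0;-0.27 0.52 0 0 0 0 0",
)

```text
time: 41.2
position: [0.6145, -0.1017, 0.1566]
tool_rot: [0.728, 0.686, -0.0, 0.0]
ft_force: [-1.1, 0.5, -0.3]
grip_width: 0.013
grip_force: 20.0
```

```bash
python3 -c "
from h import *
to(.6145,-.101,.156,86.8)"
```

```text
t 41.2 at [ 0.6145 -0.1017  0.1566] yaw 86.6 tilt [-0.001  0.    -1.   ] shift [ 0.01 -0.    0.01] turn z -0.002 q6 -0.28 w 0.013 f [-1.1  0.5 -0.3]
```

Release, rise, move back clear and look.

>>> move_arm(
  moves="0 0 0 0 0 0 0.5;0 0 0 0 0 0 0.5;0 0 0 0 0 0 0.5;0 0 0 0 0 0 0.5;0 0 -0.4 0 0 0 0.5;0 0 -0.8 0 0 0 0.5;0 0 -0.9 0 0 0 0.5;0.4 -0.3 -0.9 0 0 0 0.5;0.8 -0.6 -0.9 0 0 0 0.5;1 -0.8 -0.9 0 0 0 0.5",
)

```text
time: 42.2
position: [0.5377, 0.0058, 0.2462]
tool_rot: [0.728, 0.686, -0.0, -0.001]
ft_force: [-0.1, 1.0, 0.5]
grip_width: 0.0436
grip_force: 0.0
```

>>> move_arm(
  moves="0.4 -0.3 0 0 0 0 0.5;0.8 -0.6 0 0 0 0 0.5;1 -0.8 0 0 0 0 0.5;1 -0.8 0 0 0 0 0.5;1 -0.8 0 0 0 0 0.5",
)

```text
time: 42.7
position: [0.4666, 0.108, 0.2468]
tool_rot: [0.727, 0.686, 0.0, 0.0]
ft_force: [0.0, -0.5, 0.7]
grip_width: 0.0431
grip_force: 0.0
```

```bash
python3 -c "
from h import *
to(.5,.1,.2,86.8)
im,K,E=cam('top'); save(cv2.resize(im[135:275,265:440],(750,600),interpolation=cv2.INTER_CUBIC),'t6')"
```

```text
t 42.7 at [0.4666 0.108  0.2468] yaw 86.7 tilt [-0.     0.001 -1.   ] shift [-0.06  0.34  0.47] turn z -0.002 q6 0.05 w 0.0431 f [ 0.  -0.5  0.7]
```

View pics/t6.png

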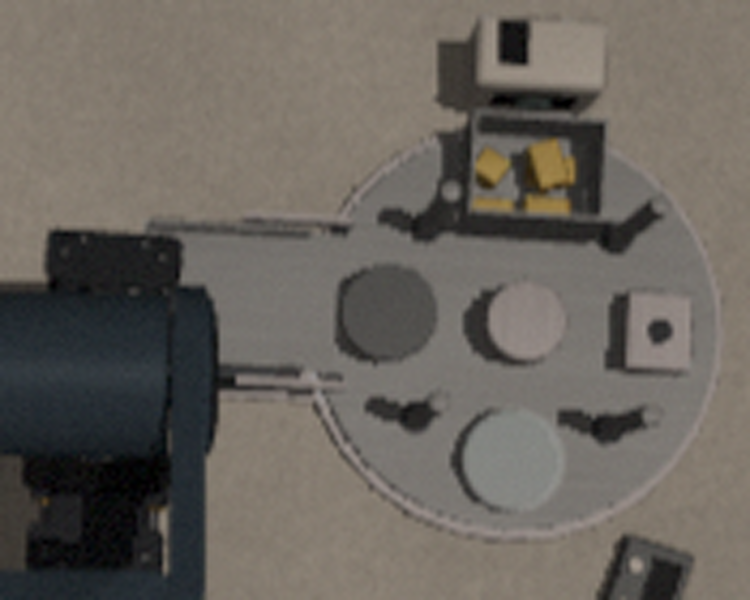

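The loaded bin at (537,165) squarely faces the scan head and holds all the chunks. The posts are back at their load-point bearings, so the turn was a clean 90°. The tray is level and the arm is clear.

```bash
python3 -c "
from rig import robot
print(robot.hand_in())"
```

```text
the job is handed in; nothing more can be done
None
```

I handed the job in at about 43 s on the robot's clock (no verdict came back): all five chunks were tipped off the tray into the bin, the tray is level again, and the loaded bin squarely faces the scan head.

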